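# Hang the sauce basket and hold the lunch-kit box open

## Task

The little yellow sauce basket is standing on the lid of the white lunch-kit box: hang it by its handle on the hook of the hook stand, keeping it upright, and leave the other things on the counter where they are. Then lift the box's lid with the fingers and hold it half open, at 45 degrees from closed, so that someone can reach in; the lid falls shut by itself, so finish while you are still holding it there.

Things in the scene. Friction and masses are not known exactly. Their poses are not given: they have to be found in the camera images.
- basket: loose yellow basket, 75 (x) x 110 (y) x 50 mm high, about 0.2 kg, three sauce bottles fixed in it (tops 52 mm up), and a fixed upright steel arch handle in its y-z plane: round bar 8 mm thick, legs at y = +-50 mm, level top bar along y with its axis 125 mm up. Origin: centre of the underside, z up. Starts upright on the lid, behind the lid's handle
- basket_handle (a point): middle of the basket's top handle bar (on the bar's axis); point axes as the basket's
- kit_box: white open-topped plastic box, fixed to the counter, 200 (x) x 220 (y) x 120 mm high, with a grey-green lid. Origin: centre of the underside; its -x side is the front, where the lid opens; the hinge runs along y at its +x rim
- lid (a joint): lid angle in rad: 0 closed (level), growing as the front edge rises; 45 degrees = 0.785; stop at 1.35. No spring or catch: its weight (0.35 kg) always makes it fall shut. Lid plate 204 x 224 x 6 mm, top face 126.5 mm above the counter when closed
- lid_handle (a point): middle of the lid's grey bar handle (on the bar's axis), a round bar 10 mm thick and 100 mm long parallel to the hinge, held by a leg at each end; 170 mm in front of the hinge and 41 mm above the lid's underside (35 mm above its top face); turns with the lid; point axes: x from front to hinge, y along the bar, z out of the lid's top
- lid_hinge (a point): middle of the hinge axis (parallel to the box's y), at the lid's underside, 120.5 mm above the counter; turns with the lid
- hook_stand: dark steel stand fixed to the counter: round foot 100 mm across and 12 mm high, post 16 mm thick and 200 mm high, and one hook. Origin: centre of the foot's underside. The hook is an 8 mm thick rod that leaves the post along the stand's -x at 180 mm height (axis), is level out to 108 mm from the post's axis, then turns up to its tip
- hook_stand_tip (a point): end of the upturned hook: 124 mm from the post's axis along the stand's -x, 202 mm above the counter (the rounded end reaches 4 mm higher)
- hook_seat (a point): point on the upper surface of the hook's level rod, 80 mm from the post's axis, 184 mm above the counter; a good place for the handle bar to rest; point axes as the stand's (the hook points along -x)
- bento: bystander: pale blue open bento box, 110 x 180 x 50 mm, at the back; origin centre of underside
- paddle: bystander: wooden rice paddle, 180 mm long, 9 mm thick, lying nearest the robot; origin between blade and handle
- pan: bystander: stainless tamagoyaki pan, 180 x 140 x 32 mm with a 170 mm handle towards its -x, at the right; origin under the pan's centre
- soy_dish: bystander: white soy dish, 90 mm across, 20 mm high, at the left; origin centre of underside
- tea_cup: bystander: blue tea cup, 72 mm across, 75 mm high, at the left; origin centre of underside
There are look-alikes about, which are no part of the job. There is more than one size of the basket; the job needs the middle-sized.

How it is judged (in metres and radians):
On the way:
1. the basket hangs by its handle on the hook, released, carried by nothing else (x of basket_handle in the frame of hook_stand between -0.125 and -0.01 m and y of basket_handle in the frame of hook_stand between -0.05 and 0.05 m and z of basket_handle in the frame of hook_stand between 0.175 and 0.21 m and contact force between basket and hook_stand above 0.3 N and contact force between basket and the arm below 0.1 N and contact force between basket and the fingers below 0.1 N and contact force between basket and kit_box below 0.1 N and linear speed of basket below 0.1 m/s and angle between basket's own z axis and vertical below 0.5 rad), for 0.3 s.
At the end, for the whole second after the job is handed in: The basket hangs at rest, upright (within 0.5 rad), its handle bar on the hook's rod (bar's middle within 50 mm sideways), touched by neither arm nor box; the lid stands still at 39 to 51 degrees (0.68 to 0.89 rad), held by the fingers (over 0.3 N) (all of step 1 and value of joint lid between 0.68 and 0.89 rad and velocity of joint lid between -0.1 and 0.1 rad/s and contact force between the fingers and kit_box above 0.3 N); the arm keeps its last pose, push and grip.
It fails at once if the basket is tipped by more than 0.8 rad (angle between basket's own z axis and vertical above 0.8 rad).
It fails at once if the bento box, paddle, pan, soy dish or tea cup is moved by more than 40 mm (distance of any of bento, paddle, pan, soy_dish, tea_cup from where it was at the start of the episode above 0.04 m).
It also fails if it takes over 64 s, if anything falls off the work surface, if the arm or the gripper's body presses on something with over 40 N, if the wrist force passes 120 N, or if a joint passes its speed limit or range.

## Robot

A 6-joint arm with a two-finger parallel gripper is mounted at the origin on the work surface. World frame = base frame: x ahead of the robot, y to its left, z up, the work surface at z = 0. Lengths are in mm, angles in rad, forces in N, time in s.
With the tool pointing down it reaches from about 400 to 925 mm from the base axis. Payload 12.5 kg.
Tool frame: the origin (TCP) lies between the finger pads; the fingertips stand env.tip_extent ahead of it and the grasp point (between the pads) lies 11 mm behind it (env.tip_extent is the distance from the TCP to the fingertips, in mm); z points along the fingers, y is the line along which they close (so a half turn about z gives the same grasp; the last joint's range is limited). The gripper opens to 95 mm and grips with 3 to 60 N. Pads are 20 mm wide; open, the fingers measure 119 mm over their backs; the gripper's body (75 mm by 180 mm) begins 59 mm behind the grasp point.
Start: joints at [1.09, 0.491, 1.559, -0, 1.092, -0.106], TCP at [228.788, 581.637, 222.661] pointing down, gripper open.
Joint ranges: [-3.1, 3.1], [-0.84, 2.19], [0.05, 2.79], [-1.13, 4.28], [0.06, 2.93], [-2.69, 2.69]. Speed limits (rad/s): [2.22, 2.22, 2.79, 3.14, 3.14, 3.14].

## Interface

Orientations are given as [roll, pitch, yaw] about the fixed x, y, z axes, in that order (R = Rz(yaw) Ry(pitch) Rx(roll)).
In Python, from cell import env gives the robot as it stands.
- The arm moves only by the tool carry_out, never from a script. Its argument "motion" is a list of rows, each a list of 5 numbers: the shift along the tool's x, y, z in mm, then the turn about the tool's z in degrees, then the closure, from 0 (fully open) to 1 (shut). A call has 1 to 12 rows; each row shifts and turns the commanded pose from where the row before left it, along the tool's axes as they then stand; what a row does not reach is not made up. A row lasts 1/10 s, in which the tool goes at most 50 mm and 8.59 degrees, less where a joint would pass 70% of its speed; a pose out of reach is approached as far as the arm can. A call with a gripper value outside its range is refused whole. The fingers move at their own pace and stop on an object; the grip force is fixed at half the most. Time passes only in rows, so rows that do not move let the fingers close. It gives the time, the measured TCP pose, the force, the opening and the grip force at its end, in the units of the state.
- env.state(): the state, without advancing time (a new reading comes with each control period).
- env.read_camera(name): name is "side" or "top"; returns a dict with "color" (400x640x3 uint8, red, green, blue), "K" (3x3 intrinsics, pixels), "R" (3x3) and "t" (3): a world point X has camera coordinates R X + t. Camera axes: x right, y down, z forward; pixel columns grow to the right and rows downward; lengths in mm; the calibration is good to about 2 mm. A picture is of the moment at which its call begins. There is no depth.
- env.job_done(): hands the job in; it is judged then, once.
The state is a dict: "t": time; "joints": joint angles; "qvel": joint speeds; "tau": joint torques, N m; "eef_pos": TCP position; "tcp_rot": TCP orientation; "ft_force": force on the tool from outside, world axes, zero at the start; "moment": the same for the moment, N m; "opening": opening from 0.0 (shut) to 1.0 (fully open); "grip_force": force on a finger pad.
Only numpy, scipy, OpenCV 4.12 (cv2) and the standard library are available. Lean on these libraries where they do the work, as an engineer would, in place of code of your own. Each camera call takes 0.05 s, during which the arm holds its last target. There are 200 camera calls.

## Working session

There is one attempt and no reset: what is moved stays moved. The work goes in short steps, Python scripts to look and compute and a tool call to move; the robot and the scene stay as the last step left them, time stands still between calls to the robot, and variables do not carry over. Pictures are saved under pics/ and viewed, at most 10 in all, crops included, and the job is handed in when it is done.

Besides the shell and the picture viewer there is one more tool, called after ">>>" by a JSON object that holds its "api" and its "payload". carry_out: Moves the arm, as the interface text tells. Its arguments: {"type":"object","properties":{"motion":{"type":"array"}},"required":["motion"]}

```bash
ls; mkdir -p pics
python3 - <<'E'
from cell import env
import cv2
print(env.tip_extent, env.state())
for n in("top","side"):
    c=env.read_camera(n); cv2.imwrite(f"pics/{n}0.png",c["color"][:,:,::-1]); print(n,c["K"].tolist(),c["R"].tolist(),c["t"].tolist())
E
```

```text
pics
8.0 {'t': 0.0, 'joints': array([ 1.09039523e+00,  4.91538477e-01,  1.55947894e+00, -2.18577485e-05,
        1.09167246e+00, -1.05603894e-01]), 'qvel': array([-0.00011691,  0.00030675,  0.00046295,  0.00081807, -0.00154583,
        0.0011065 ]), 'tau': array([ 7.44298977e-04, -6.12640285e+01, -2.58183932e+01,  6.92708208e-02,
        4.81532549e-02, -7.19818786e-05]), 'eef_pos': array([228.67516267, 581.40213148, 222.06468156]), 'tcp_rot': array([-3.14049951e+00, -9.63775891e-05,  2.76680549e+00]), 'ft_force': array([ 0.5065201 , -0.0682665 , -0.67934309]), 'moment': array([ 0.00959229, -0.0152238 ,  0.06869602]), 'grip_force': 0.0, 'opening': 0.9962598878574327}
top [[431.90507598067154, 0.0, 324.7185956700417], [0.0, 431.90507598067154, 194.46421442000613], [0.0, 0.0, 1.0]] [[-0.004468112355987281, -0.9998894231432276, 0.01418370396890047], [-0.9932858003033076, 0.0027980417998301928, -0.11565245296967915], [0.11559997788837044, -0.01460521990212857, -0.993188467846772]] [-33.429201713464415, 590.2471119611088, 1394.3243679829377]
side [[383.62417973147376, 0.0, 321.0255754258869], [0.0, 383.62417973147376, 200.69941193456015], [0.0, 0.0, 1.0]] [[0.7941359692429822, -0.6076517660672317, -0.010363085924751167], [-0.4554015566576496, -0.583696595854441, -0.6722408096669876], [0.4024394172397865, 0.5385699724114891, -0.7402600220654828]] [-488.43345814888113, 361.56149307262683, 1227.2883642576844]
```

View pics/top0.png

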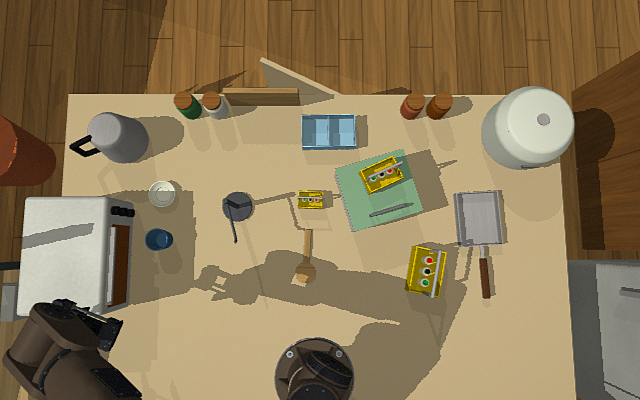

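View pics/side0.png

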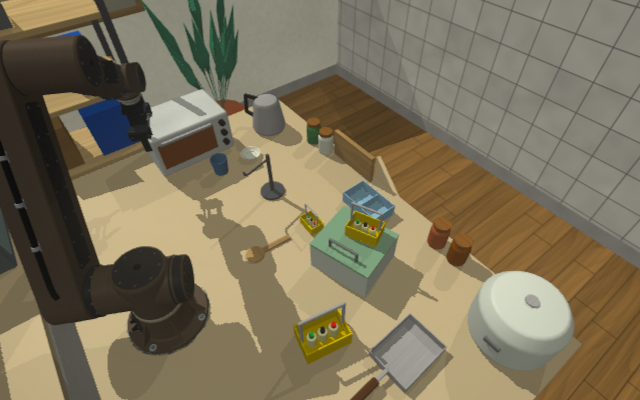

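The top view shows the stand near (237,206), the lid near (380,190), and the middle-sized basket on the lid at (382,174). In the side view the stand is at (270,185) and the basket at (365,227). Next I enlarge both.

```bash
python3 - <<'E'
import cv2
a=cv2.imread("pics/top0.png"); b=cv2.imread("pics/side0.png")
cv2.imwrite("pics/tc.png",cv2.resize(a[140:260,215:435],None,fx=3.6,fy=3.6,interpolation=cv2.INTER_CUBIC))
cv2.imwrite("pics/sc.png",cv2.resize(b[145:295,235:405],None,fx=4,fy=4,interpolation=cv2.INTER_CUBIC))
E
cat > h.py <<'E'
from cell import env
import numpy as np, cv2
C={n:env.read_camera(n) for n in("top","side")}
def P(n): c=C[n]; return c["K"]@np.c_[c["R"],c["t"]]
def tri(a,b):
    X=cv2.triangulatePoints(P("top"),P("side"),np.float64(a),np.float64(b))[:,0]; return X[:3]/X[3]
def proj(n,X): p=P(n)@np.r_[X,1]; return p[:2]/p[2]
def atz(n,uv,z):
    c=C[n]; d=c["R"].T@np.linalg.inv(c["K"])@np.r_[uv,1]; o=-c["R"].T@c["t"]; return o+d*(z-o[2])/d[2]
E
```

```text
(no output)
```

View pics/tc.png

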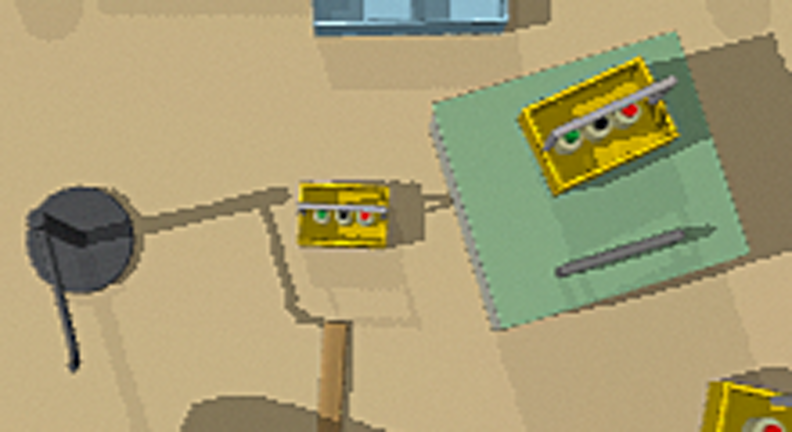

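View pics/sc.png

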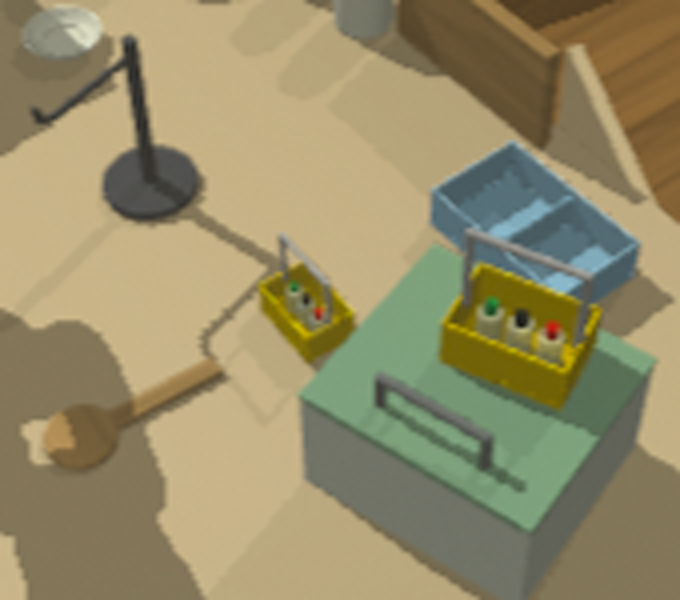

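The crops show these points (crop px):
- **Basket bar:** (550,142)-(674,84) top, (470,234)-(590,277) side.
- **Lid bar:** (560,271)-(712,229) top, (380,379)-(488,436) side.
- **Hook tip:** (73,367) top, (40,117) side.
- **Foot centre:** (80,240) top, (152,183) side.

```bash
cat >> h.py <<'E'
def T(x,y): return ((x+.5)/3.6-.5+215,(y+.5)/3.6-.5+140)
def S(x,y): return ((x+.5)/4-.5+235,(y+.5)/4-.5+145)
E
python3 - <<'E'
from h import *
np.set_printoptions(precision=1,suppress=True)
pts={"bL":((550,142),(470,234)),"bR":((674,84),(590,277)),"lL":((560,271),(380,379)),"lR":((712,229),(488,436)),
"tip":((73,367),(40,117)),"foot":((80,240),(152,183)),"post":((36,222),(130,42)),
"c_fl":((497,328),(303,397)),"c_bl":((433,102),(437,246)),"c_br":((678,33),(654,360)),"c_fr":((748,250),(527,528))}
r={}
for k,(a,b) in pts.items():
    X=tri(T(*a),S(*b)); r[k]=X; e=proj("top",X)-T(*a),proj("side",X)-S(*b); print(k,X,*e)
for a,b in(("bL","bR"),("lL","lR"),("c_fl","c_fr"),("c_fl","c_bl"),("c_bl","c_br"),("foot","tip")):
    d=r[b]-r[a]; print(a,b,np.linalg.norm(d),np.degrees(np.arctan2(d[1],d[0])),(r[a]+r[b])/2)
E
```

```text
bL [ 613.8 -156.5  244.6] [ 1.  -1.6] [-2.   0.4]
bR [ 656.  -252.6  252. ] [ 0.4 -0.7] [-0.9  0.2]
lL [ 516.  -172.2  152.6] [ 0.4 -0.7] [-1.   0.2]
lR [ 540.1 -288.8  189.6] [-1.   1.7] [ 2.5 -0.6]
tip [438.1 226.9 187.6] [ 0.5 -1. ] [-1.1  0.1]
foot [557.  259.4  -1.5] [ 0.3 -0.6] [-0.7  0.1]
post [554.9 258.4 192.6] [ 0.4 -0.8] [-0.9  0.1]
c_fl [ 471.4 -122.8  111.5] [ 0.7 -1.2] [-1.6  0.3]
c_bl [665.6 -67.5 116.1] [ 0.2 -0.4] [-0.5  0.1]
c_br [ 723.9 -281.3  123.8] [ 0.  -0.1] [-0.1  0. ]
c_fr [ 533.2 -336.5  124.9] [-0.  0.] [ 0. -0.]
bL bR 105.16732595761172 -66.30076212430599 [ 634.9 -204.5  248.3]
lL lR 124.61007727823721 -78.30735291979867 [ 528.1 -230.5  171.1]
c_fl c_fr 222.77300394799332 -73.88280255330933 [ 502.3 -229.6  118.2]
c_fl c_bl 201.9269612108477 15.89839676010332 [568.5 -95.2 113.8]
c_bl c_br 221.7069840522376 -74.7522718247521 [ 694.7 -174.4  120. ]
foot tip 225.73286039277616 -164.72686078497478 [497.6 243.1  93. ]
```

```bash
cat > fit.py <<'E'
from h import *
from scipy.optimize import least_squares
np.set_printoptions(precision=1,suppress=True)
def rz(p,l): c,s=np.cos(p[2]),np.sin(p[2]); return np.array([p[0]+c*l[0]-s*l[1],p[1]+s*l[0]+c*l[1],l[2]+p[3]])
O=[("k",(-102,112,126.5),(497,328),(303,397)),("k",(102,112,126.5),(433,102),(437,246)),("k",(102,-112,126.5),(678,33),(654,360)),("k",(-102,-112,126.5),(748,250),(527,528)),
("k",(-69,50,166),(560,271),(380,379)),("k",(-69,-50,166),None,(488,434)),
("b",(0,50,125),(550,142),(470,236)),("b",(0,-50,125),(674,84),(590,277)),
("s",(0,0,12),(80,240),(152,183)),("s",(0,0,200),(36,222),(130,42)),("s",(-124,0,203),(73,367),(40,117))]
def res(q):
    p=dict(k=q[:4],b=q[4:8],s=q[8:12]); r=[]
    for o,l,a,b in O:
        X=rz(p[o],l)
        if a: r+=list(proj("top",X)-T(*a)-q[12:14])
        if b: r+=list(proj("side",X)-S(*b)-q[14:16])
    z=q[[3,7,11]]-[0,126.5,0]
    return np.r_[r,z/3,q[12:]/1]
f=least_squares(res,[600,-200,.28,0,635,-204,.41,126.5,557,259,.26,0,0,0,0,0],loss="soft_l1",x_scale=[10,10,.1,10]*3+[1]*4)
q=f.x
for n,i in zip("kbs",(0,4,8)): print(n,q[i:i+4],"yaw deg",np.degrees(q[i+2]))
print(q[12:]); print(res(q))
print("bar",rz(q[4:8],(0,0,125)),"lidbar",rz(q[:4],(-69,0,161.5)),"hinge",rz(q[:4],(101,0,120.5)),"seat",rz(q[8:12],(-80,0,184)),"tip",rz(q[8:12],(-124,0,202)))
E
python3 fit.py
```

```text
k [ 596.7 -201.2    0.3   -1.3] yaw deg 16.184015976930496
b [ 633.8 -204.7    0.5  127.5] yaw deg 25.873441313348323
s [554.6 257.2   0.3  -1.5] yaw deg 16.266339778127595
[ 0.4 -0.4 -1.2 -1. ]
[ 0.4  0.3 -1.7 -0.8 -0.8  0.2 -0.1 -0.7 -0.6 -0.3  1.4  0.3 -0.1  1.5
  0.6  1.6  0.6 -0.7  0.4 -1.2 -0.2  0.4  2.  -1.  -0.5  0.1 -0.9 -0.2
 -0.5  0.6 -0.1  0.2 -0.  -0.4  0.  -0.5  0.2  0.1  0.7  0.3 -0.6 -0.7
 -0.4  0.3 -0.5  0.4 -0.4 -1.2 -1. ]
bar [ 633.8 -204.7  252.5] lidbar [ 530.4 -220.5  160.2] hinge [ 693.7 -173.1  119.2] seat [477.8 234.7 182.5] tip [435.5 222.4 200.5]
```

```bash
cat > plan.py <<'E'
# plan.py x y z psi_deg n : tool-axis shift per row (turn done evenly; axes as they stand at row start)
import sys, numpy as np
from cell import env
def plan(s,x,y,z,psi,n):
    p=np.array(s["eef_pos"]); a=np.degrees(s["tcp_rot"][2]); d=(np.array([x,y,z])-p)/n; da=((psi-a+180)%360-180)/n
    for i in range(n):
        w=np.radians(a+i*da); print([round(d[0]*np.cos(w)+d[1]*np.sin(w),1),round(d[0]*np.sin(w)-d[1]*np.cos(w),1),round(-d[2],1),round(-da,2)])
if __name__=="__main__":
    s=env.state(); print(s["t"],s["eef_pos"],np.degrees(s["tcp_rot"]),s["opening"],s["joints"].round(2)); plan(s,*map(float,sys.argv[1:5]),int(sys.argv[5]))
E
python3 plan.py 229 581 340 115.9 7
```

```text
0.3 [228.76289876 581.56756188 222.46603208] [-1.79983604e+02 -1.27562005e-03  1.58524573e+02] 0.9994081454480144 [ 1.09  0.49  1.56 -0.    1.09 -0.11]
[np.float64(-0.1), np.float64(-0.1), np.float64(-16.8), np.float64(6.09)]
[np.float64(-0.1), np.float64(-0.1), np.float64(-16.8), np.float64(6.09)]
[np.float64(-0.1), np.float64(-0.0), np.float64(-16.8), np.float64(6.09)]
[np.float64(-0.1), np.float64(-0.0), np.float64(-16.8), np.float64(6.09)]
[np.float64(-0.1), np.float64(-0.0), np.float64(-16.8), np.float64(6.09)]
[np.float64(-0.1), np.float64(-0.0), np.float64(-16.8), np.float64(6.09)]
[np.float64(-0.1), np.float64(-0.0), np.float64(-16.8), np.float64(6.09)]
```

>>> {"api": "carry_out", "payload": {"motion": [[0,0,-17,6.2,0],[0,0,-17,6.2,0],[0,0,-17,6.2,0],[0,0,-17,6.2,0],[0,0,-17,6.2,0],[0,0,-17,6.2,0],[0,0,-17,6.2,0],[0,0,0,0,0]]}}

```text
t: 1.1
eef_pos: [229.0, 582.1, 343.7]
tcp_rot: [3.139, -0.002, 2.008]
ft_force: [-0.1, -0.1, 0.1]
opening: 0.998
grip_force: 0.0
```

```bash
sed -i 's/print(\[round(\(.*\))\])/print([float(v) for v in [round(\1)]])/' plan.py; python3 plan.py 623.5 -182 340 115 24 | head -2; python3 plan.py 623.5 -182 340 115 1|tail -1
```

```text
1.1 [228.99086732 582.10596533 343.74348066] [ 1.79829920e+02 -1.31559653e-01  1.15036868e+02] 0.9976723591305251 [1.09 0.4  1.38 0.   1.35 0.65]
[-35.8, 1.4, 0.2, 0.0]
[-859.3, 34.1, 3.7, 0.04]
```

>>> {"api": "carry_out", "payload": {"motion": [[-36,1.4,0,0,0],[-36,1.4,0,0,0],[-36,1.4,0,0,0],[-36,1.4,0,0,0],[-36,1.4,0,0,0],[-36,1.4,0,0,0],[-36,1.4,0,0,0],[-36,1.4,0,0,0],[-36,1.4,0,0,0],[-36,1.4,0,0,0],[-36,1.4,0,0,0],[-36,1.4,0,0,0]]}}

```text
t: 2.3
eef_pos: [427.6, 196.2, 340.8]
tcp_rot: [-3.141, -0.0, 2.013]
ft_force: [-0.1, 0.4, 0.2]
opening: 1.005
grip_force: 0.0
```

>>> {"api": "carry_out", "payload": {"motion": [[-36,1.4,0,0,0],[-36,1.4,0,0,0],[-36,1.4,0,0,0],[-36,1.4,0,0,0],[-36,1.4,0,0,0],[-36,1.4,0,0,0],[-36,1.4,0,0,0],[-36,1.4,0,0,0],[-36,1.4,0,0,0],[-36,1.4,0,0,0],[-36,1.4,0,0,0],[-34,1.4,0,0,0]]}}

```text
t: 3.5
eef_pos: [625.6, -186.0, 340.3]
tcp_rot: [-3.141, -0.001, 2.013]
ft_force: [1.9, -0.0, 0.0]
opening: 1.002
grip_force: 0.0
```

```bash
python3 plan.py 623.5 -182 240 115 1
```

```text
3.5 [ 625.56156532 -186.04334665  340.29346862] [-1.79953849e+02 -5.87038040e-02  1.15317688e+02] 1.0023958223958247 [-0.39  0.45  1.32  0.    1.38 -0.83]
[4.5, -0.1, 100.3, 0.32]
```

>>> {"api": "carry_out", "payload": {"motion": [[2,0,20,0,0],[2,0,20,0,0],[0,0,20,0,0],[0,0,20,0,0],[0,0,20,0,0],[0,0,0,0,0],[0,0,0,0,0]]}}

```text
t: 4.2
eef_pos: [623.5, -180.9, 241.4]
tcp_rot: [-3.141, -0.001, 2.011]
ft_force: [0.1, -0.5, 0.2]
opening: 0.999
grip_force: 0.0
```

Run:
```python
from h import *
for n,(x0,y0,w,h) in dict(top=(320,110,130,120),side=(300,150,130,120)).items():
    cv2.imwrite(f"pics/{n}1.png",cv2.resize(C[n]["color"][y0:y0+h,x0:x0+w,::-1],None,fx=3,fy=3,interpolation=cv2.INTER_CUBIC))
cv2.imwrite("pics/both1.png",np.hstack([cv2.imread("pics/top1.png"),cv2.imread("pics/side1.png")]))
```

```text
(no output)
```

View pics/both1.png

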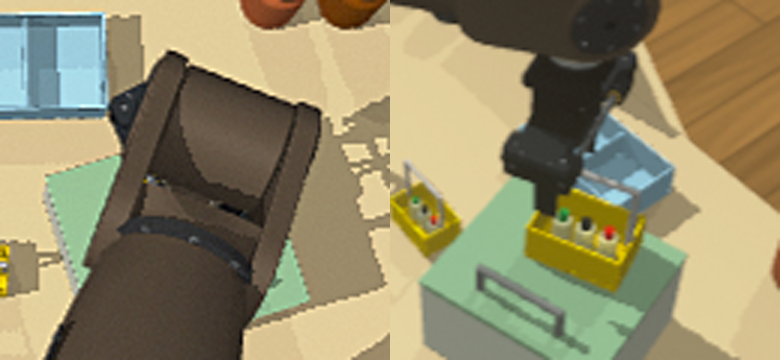

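The picture shows the front finger tip at about (545,210) of the right half and the bar's right end at (638,190). I check this against projection.

Run:
```python
from h import *
def pv(X): return (proj("side",X)-[300,150])*3+[390,0]
t=np.array([623.5,-180.9,241.4]);a=np.radians(25.2);ex=np.array([np.cos(a),np.sin(a),0]);ey=np.array([-np.sin(a),np.cos(a),0])
for s in(-10,10): print("finger tip inner edge",s,pv(t-47.5*ex+s*ey-[0,0,8]), "at bar",pv(t+s*ey+[0,0,11]))
for s in(-50,50): print("bar end",s,pv(np.array([633.8,-204.7,251.5])+s*ey))
```

```text
finger tip inner edge -10 [552.11125309 211.7894903 ] at bar [571.85621278 168.4107696 ]
finger tip inner edge 10 [534.30524126 204.96716588] at bar [554.15605484 161.89792549]
bar end -50 [631.16318007 191.49316098]
bar end 50 [541.44418941 158.4475662 ]
```

Projection and picture agree, so I close the grip.

>>> {"api": "carry_out", "payload": {"motion": [[0,0,0,0,0.5],[0,0,0,0,0.75],[0,0,0,0,1],[0,0,0,0,1],[0,0,0,0,1],[0,0,0,0,1],[0,0,0,0,1],[0,0,0,0,1]]}}

```text
t: 5.2
eef_pos: [623.5, -180.9, 241.6]
tcp_rot: [3.142, -0.0, 2.009]
ft_force: [0.0, 0.1, 0.2]
opening: 0.385
grip_force: 0.0
```

>>> {"api": "carry_out", "payload": {"motion": [[0,0,-5,0,1],[0,0,-10,0,1],[0,0,-15,0,1],[0,0,-15,0,1],[0,0,-15,0,1],[0,0,0,0,1]]}}

```text
t: 5.8
eef_pos: [624.1, -181.2, 304.5]
tcp_rot: [3.139, 0.003, 2.009]
ft_force: [-0.3, 0.0, -0.3]
opening: 0.008
grip_force: 0.0
```

Run:
```python
from h import *
print(env.state()["ft_force"])
cv2.imwrite("pics/s2.png",cv2.resize(C["side"]["color"][100:300,240:440,::-1],None,fx=3,fy=3,interpolation=cv2.INTER_CUBIC))
```

```text
[-0.07537743  0.468478    0.13566968]
```

View pics/s2.png

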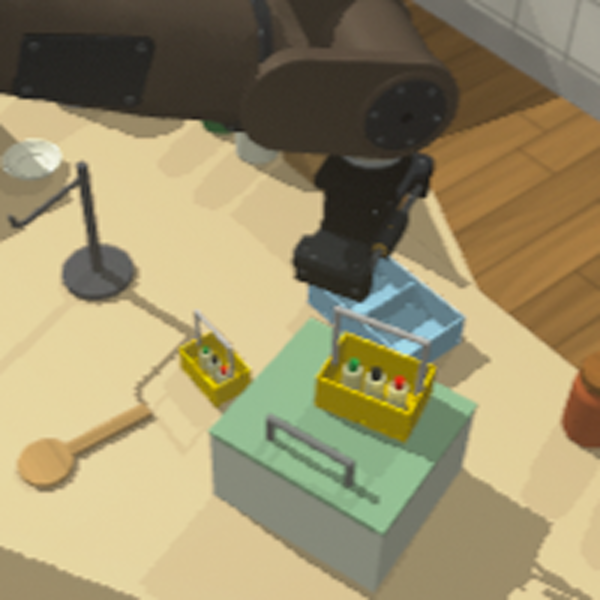

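The fingers close slowly (about 1.4 s), so I lifted before they held. The basket is untouched at (375,385). I reopen and repeat.

>>> {"api": "carry_out", "payload": {"motion": [[0,0,0,0,0.5],[0,0,0,0,0.5],[0,0,0,0,0.5],[0,0,0,0,0.5],[0,0,0,0,0.5],[0,0,0,0,0.5],[0,0,0,0,0.5],[0,0,0,0,0.5]]}}

```text
t: 6.7
eef_pos: [623.5, -180.9, 301.6]
tcp_rot: [3.142, -0.0, 2.009]
ft_force: [0.3, 0.9, 0.6]
opening: 0.5
grip_force: 0.0
```

>>> {"api": "carry_out", "payload": {"motion": [[0,0,16,0,0.5],[0,0,16,0,0.5],[0,0,16,0,0.5],[0,0,12,0,0.5],[0,0,3,0,0.5],[0,0,0,0,0.5]]}}

```text
t: 7.3
eef_pos: [623.6, -180.9, 238.5]
tcp_rot: [-3.141, -0.0, 2.009]
ft_force: [-0.4, 0.5, -1.2]
opening: 0.501
grip_force: 0.0
```

>>> {"api": "carry_out", "payload": {"motion": [[0,0,0,0,1],[0,0,0,0,1],[0,0,0,0,1],[0,0,0,0,1],[0,0,0,0,1],[0,0,0,0,1],[0,0,0,0,1],[0,0,0,0,1],[0,0,0,0,1],[0,0,0,0,1],[0,0,0,0,1],[0,0,0,0,1]]}}

```text
t: 8.5
eef_pos: [623.5, -180.9, 238.7]
tcp_rot: [3.141, -0.0, 2.009]
ft_force: [-0.4, 1.3, 1.1]
opening: 0.073
grip_force: 30.0
```

>>> {"api": "carry_out", "payload": {"motion": [[0,0,-5,0,1],[0,0,-10,0,1],[0,0,-15,0,1],[0,0,-15,0,1],[0,0,-15,0,1],[0,0,-10,0,1],[0,0,0,0,1]]}}

```text
t: 9.2
eef_pos: [623.8, -181.1, 310.3]
tcp_rot: [3.14, 0.002, 2.009]
ft_force: [-0.1, 0.5, -1.6]
opening: 0.075
grip_force: 30.0
```

```bash
python3 - <<'E'
from h import *
print(env.state()["ft_force"])
cv2.imwrite("pics/s3.png",cv2.resize(C["side"]["color"][100:300,240:440,::-1],None,fx=3,fy=3,interpolation=cv2.INTER_CUBIC))
E
python3 plan.py 395 236 309 106.3 20
```

```text
[-0.03410385 -0.33874137 -1.95573297]
9.3 [ 623.34896    -180.87936442  308.31448602] [-1.79986771e+02 -1.83870116e-02  1.15124248e+02] 0.07182371308921948 [-0.38  0.46  1.38  0.    1.3  -0.82]
[23.7, -1.5, -0.0, 0.44]
[23.7, -1.7, -0.0, 0.44]
[23.7, -1.9, -0.0, 0.44]
[23.7, -2.0, -0.0, 0.44]
[23.7, -2.2, -0.0, 0.44]
[23.6, -2.4, -0.0, 0.44]
[23.6, -2.6, -0.0, 0.44]
[23.6, -2.8, -0.0, 0.44]
[23.6, -2.9, -0.0, 0.44]
[23.6, -3.1, -0.0, 0.44]
[23.5, -3.3, -0.0, 0.44]
[23.5, -3.5, -0.0, 0.44]
[23.5, -3.7, -0.0, 0.44]
[23.5, -3.9, -0.0, 0.44]
[23.4, -4.0, -0.0, 0.44]
[23.4, -4.2, -0.0, 0.44]
[23.4, -4.4, -0.0, 0.44]
[23.3, -4.6, -0.0, 0.44]
[23.3, -4.8, -0.0, 0.44]
[23.2, -4.9, -0.0, 0.44]
```

View pics/s3.png

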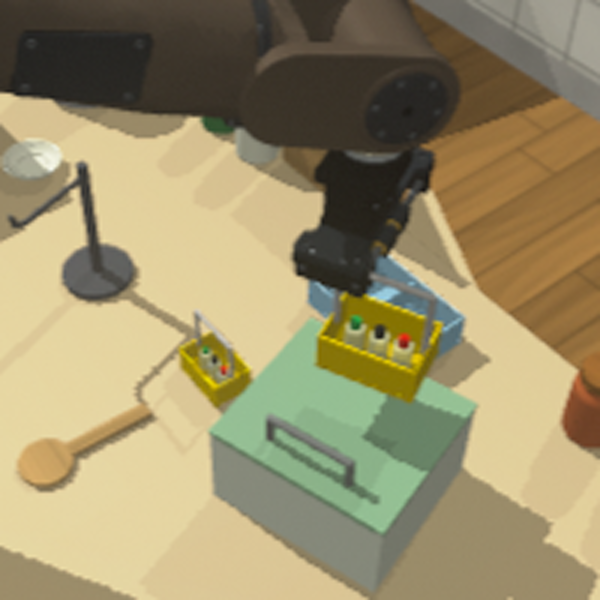

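The basket is held level at (380,345). I carry it to a point short of the hook and lower it there, so its body passes under the rod.

```bash
python3 plan.py 460 90 308 106.3 12 | sed -n '2p;7p;13p'
```

```text
[26.2, -2.7, 0.0, 0.74]
[26.0, -4.4, 0.0, 0.74]
[25.6, -6.4, 0.0, 0.74]
```

>>> {"api": "carry_out", "payload": {"motion": [[10,-1,0,0.7,1],[20,-2,0,0.7,1],[28,-3,0,0.7,1],[28,-3.5,0,0.7,1],[28,-4,0,0.8,1],[28,-4,0,0.8,1],[28,-5,0,0.8,1],[28,-5,0,0.8,1],[28,-5,0,0.8,1],[28,-6,0,0.8,1],[28,-6,0,0.8,1],[28,-6,0,0.5,1]]}}

```text
t: 10.5
eef_pos: [465.1, 92.6, 308.1]
tcp_rot: [-3.141, -0.0, 1.853]
ft_force: [0.1, -0.0, -1.9]
opening: 0.081
grip_force: 30.0
```

>>> {"api": "carry_out", "payload": {"motion": [[8,0,10,0,1],[0,0,15,0,1],[0,0,15,0,1],[0,0,15,0,1],[0,0,15,0,1],[0,0,15,0,1],[0,0,11,0,1],[0,0,0,0,1],[0,0,0,0,1]]}}

```text
t: 11.4
eef_pos: [464.4, 99.0, 212.6]
tcp_rot: [-3.141, -0.0, 1.854]
ft_force: [1.8, -0.0, -1.6]
opening: 0.076
grip_force: 30.0
```

```bash
python3 plan.py 397 237 212 106.3 8
```

```text
11.4 [464.39338198  99.04256221 212.62287359] [-1.79983940e+02 -5.68575735e-03  1.06220610e+02] 0.07562413227492408 [ 0.07  0.29  1.93  0.    0.92 -0.21]
[18.9, -3.3, 0.1, -0.01]
[18.9, -3.3, 0.1, -0.01]
[18.9, -3.3, 0.1, -0.01]
[18.9, -3.3, 0.1, -0.01]
[18.9, -3.3, 0.1, -0.01]
[18.9, -3.3, 0.1, -0.01]
[18.9, -3.3, 0.1, -0.01]
[18.9, -3.2, 0.1, -0.01]
```

>>> {"api": "carry_out", "payload": {"motion": [[12,-8,0,0,1],[20,-8,0,0,1],[22,-7,0,0,1],[22,-3,0,0,1],[22,0,0,0,1],[22,0,0,0,1],[20,0,0,0,1],[11,0,0,0,1],[0,0,0,0,1],[0,0,0,0,1]]}}

```text
t: 12.4
eef_pos: [397.0, 236.7, 212.8]
tcp_rot: [3.141, 0.0, 1.855]
ft_force: [-0.4, 0.7, -2.2]
opening: 0.076
grip_force: 30.0
```

Run:
```python
from h import *
print(env.state()["eef_pos"],env.state()["ft_force"])
a=cv2.resize(C["top"]["color"][160:290,190:320,::-1],None,fx=3,fy=3,interpolation=cv2.INTER_CUBIC)
b=cv2.resize(C["side"]["color"][110:240,210:340,::-1],None,fx=3,fy=3,interpolation=cv2.INTER_CUBIC)
cv2.imwrite("pics/s4.png",np.hstack([a,b]))
```

```text
[397.30153792 236.25383904 212.70938701] [-0.13664606 -0.02845167 -2.20138564]
```

View pics/s4.png

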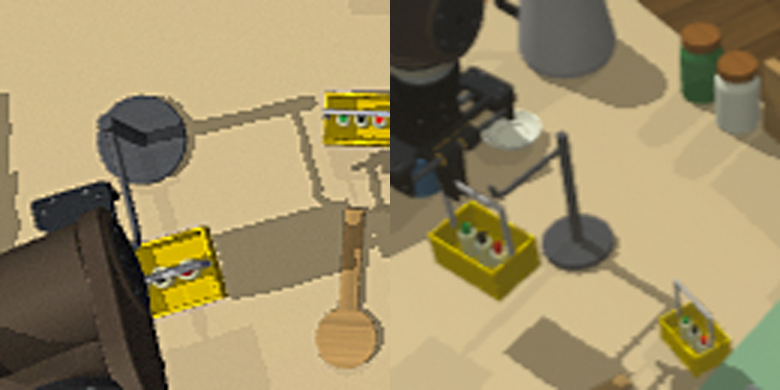

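The top half shows the tip at (135,245) and the bar's right end near (210,265). The side half shows the tip at (495,190) and the right bar end near (487,203). I compare these with the model.

Run:
```python
from h import *
pt=lambda X:(proj("top",X)-[190,160])*3; ps=lambda X:(proj("side",X)-[210,110])*3+[390,0]
a=np.radians(16.25);ex=np.array([np.cos(a),np.sin(a),0]);ey=np.array([-np.sin(a),np.cos(a),0])
m=np.array([397.1,236.5,225.5])-25*ey
for s in(-50,0,50): print("bar",s,pt(m+s*ey),ps(m+s*ey))
o=np.array([554.6,257.2,0])
for x,z in((-124,202),(-8,180),(0,200)): X=o+x*ex+[0,0,z]; print("hook",x,pt(X),ps(X))
print("local",(m-o)@ex,(m-o)@ey)
```

```text
bar -50 [194.74194735 262.49309262] [497.03731116 205.30896794]
bar 0 [143.17955732 277.77363197] [465.79372904 187.69120299]
bar 50 [ 91.41983779 293.11265003] [435.48088288 170.59826541]
hook -124 [137.8839412  244.24047334] [488.4872265  186.20964972]
hook -8 [111.23108197 130.72412748] [555.85403513 147.35006355]
hook 0 [104.74618327 120.88831285] [558.25393696 131.86485999]
local -157.0003126562253 -0.7999622759074594
```

>>> {"api": "carry_out", "payload": {"motion": [[4,4,0,0,1],[0,9,0,0,1],[0,9,0,0,1],[0,9,0,0,1],[0,9,0,0,1],[0,9,0,0,1],[0,9,0,0,1],[0,9,0,0,1],[0,6,0,0,1],[0,2,0,0,1],[0,0,0,0,1]]}}

```text
t: 13.7
eef_pos: [468.1, 261.6, 212.5]
tcp_rot: [-3.141, -0.0, 1.854]
ft_force: [-0.1, 0.5, -1.1]
opening: 0.07
grip_force: 30.0
```

>>> {"api": "carry_out", "payload": {"motion": [[0,0,5,0,1],[0,0,6,0,1],[0,0,6,0,1],[0,0,6,0,1],[0,0,5,0,1],[0,0,4,0,1],[0,0,0,0,1],[0,0,0,0,1]]}}

```text
t: 14.5
eef_pos: [468.2, 261.6, 180.7]
tcp_rot: [3.142, -0.0, 1.854]
ft_force: [0.9, -0.1, -1.2]
opening: 0.074
grip_force: 30.0
```

>>> {"api": "carry_out", "payload": {"motion": [[0,0,1.5,0,1],[0,0,1,0,1],[0,0,1,0,1],[0,0,1,0,1],[0,0,0,0,1],[0,0,0,0,1]]}}

```text
t: 15.1
eef_pos: [468.1, 261.6, 176.1]
tcp_rot: [3.142, -0.0, 1.854]
ft_force: [0.3, 0.2, -1.7]
opening: 0.076
grip_force: 30.0
```

Run:
```python
from h import *
print(env.state()["eef_pos"],env.state()["ft_force"],env.state()["moment"])
a=cv2.resize(C["top"]["color"][165:265,210:310,::-1],None,fx=4,fy=4,interpolation=cv2.INTER_CUBIC)
b=cv2.resize(C["side"]["color"][125:225,220:320,::-1],None,fx=4,fy=4,interpolation=cv2.INTER_CUBIC)
cv2.imwrite("pics/s5.png",np.hstack([a,b]))
```

```text
[468.10223356 261.64245717 176.1844234 ] [-0.68508735  0.11512215 -1.778479  ] [-0.02802838  0.05365817 -0.01712457]
```

View pics/s5.png

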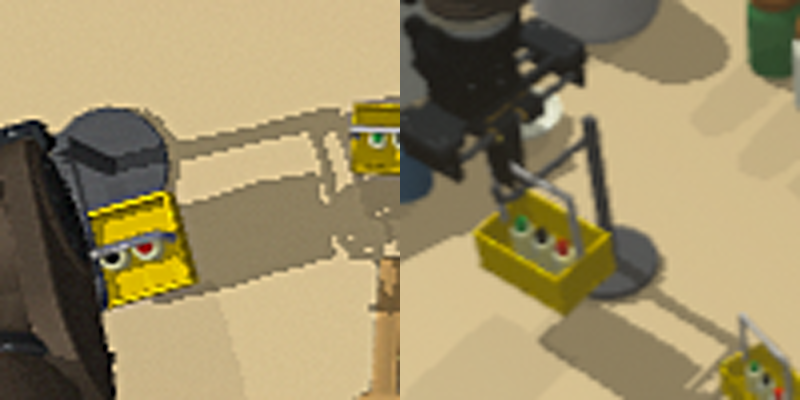

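The side half shows the rod from the post (590,140) running under the bar near (540,175), with the tip out in front at (497,190). It is threaded, so I lower in small steps until it touches.

>>> {"api": "carry_out", "payload": {"motion": [[0,0,1,0,1],[0,0,0,0,1]]}}

```text
t: 15.4
eef_pos: [468.0, 261.6, 175.0]
tcp_rot: [-3.141, -0.0, 1.854]
ft_force: [0.3, 0.3, -2.3]
opening: 0.073
grip_force: 30.0
```

>>> {"api": "carry_out", "payload": {"motion": [[0,0,1,0,1],[0,0,0,0,1]]}}

```text
t: 15.6
eef_pos: [468.1, 261.7, 174.2]
tcp_rot: [3.141, -0.0, 1.854]
ft_force: [0.4, 0.4, -1.3]
opening: 0.074
grip_force: 30.0
```

>>> {"api": "carry_out", "payload": {"motion": [[0,0,1,0,1],[0,0,0,0,1]]}}

```text
t: 15.8
eef_pos: [468.2, 261.7, 173.4]
tcp_rot: [3.141, -0.0, 1.854]
ft_force: [-1.1, 0.2, 3.4]
opening: 0.077
grip_force: 30.0
```

Contact (+3.4 N). I release and back off upward.

>>> {"api": "carry_out", "payload": {"motion": [[0,0,0,0,0.9],[0,0,0,0,0.8],[0,0,0,0,0.7],[0,0,0,0,0.6],[0,0,0,0,0.6],[0,0,0,0,0.6],[0,0,0,0,0.6],[0,0,0,0,0.6],[0,0,0,0,0.6],[0,0,0,0,0.6]]}}

```text
t: 16.8
eef_pos: [468.1, 261.6, 173.1]
tcp_rot: [3.142, -0.0, 1.854]
ft_force: [0.8, 0.5, -0.4]
opening: 0.403
grip_force: 0.0
```

>>> {"api": "carry_out", "payload": {"motion": [[0,0,-4,0,0.6],[0,0,-8,0,0.6],[0,0,-12,0,0.6],[0,0,-20,0,0.6],[0,0,-25,0,0.6],[0,0,-25,0,0.6],[0,0,-25,0,0.6],[0,0,0,0,0.6]]}}

```text
t: 17.6
eef_pos: [468.9, 262.0, 296.3]
tcp_rot: [3.135, -0.001, 1.854]
ft_force: [-0.3, 0.5, 0.2]
opening: 0.404
grip_force: 0.0
```

```bash
python3 - <<'E'
from h import *
print(env.state()["eef_pos"])
a=cv2.resize(C["top"]["color"][165:265,210:310,::-1],None,fx=4,fy=4,interpolation=cv2.INTER_CUBIC)
b=cv2.resize(C["side"]["color"][125:225,220:320,::-1],None,fx=4,fy=4,interpolation=cv2.INTER_CUBIC)
cv2.imwrite("pics/s6.png",np.hstack([a,b]))
E
python3 plan.py 530.4 -220.5 285 106.2 20
```

```text
[467.99092974 261.58246461 292.97571119]
17.7 [467.99092974 261.58246461 292.97571119] [ 1.79911846e+02 -1.25444056e-02  1.06227973e+02] 0.39759787350215564 [0.39 0.3  1.68 0.   1.17 0.1 ]
[-24.0, -3.7, 0.4, 0.0]
[-24.0, -3.7, 0.4, 0.0]
[-24.0, -3.7, 0.4, 0.0]
[-24.0, -3.7, 0.4, 0.0]
[-24.0, -3.7, 0.4, 0.0]
[-24.0, -3.7, 0.4, 0.0]
[-24.0, -3.7, 0.4, 0.0]
[-24.0, -3.7, 0.4, 0.0]
[-24.0, -3.7, 0.4, 0.0]
[-24.0, -3.7, 0.4, 0.0]
[-24.0, -3.7, 0.4, 0.0]
[-24.0, -3.7, 0.4, 0.0]
[-24.0, -3.7, 0.4, 0.0]
[-24.0, -3.7, 0.4, 0.0]
[-24.0, -3.7, 0.4, 0.0]
[-24.0, -3.7, 0.4, 0.0]
[-24.0, -3.7, 0.4, 0.0]
[-24.0, -3.7, 0.4, 0.0]
[-24.0, -3.7, 0.4, 0.0]
[-24.0, -3.7, 0.4, 0.0]
```

View pics/s6.png

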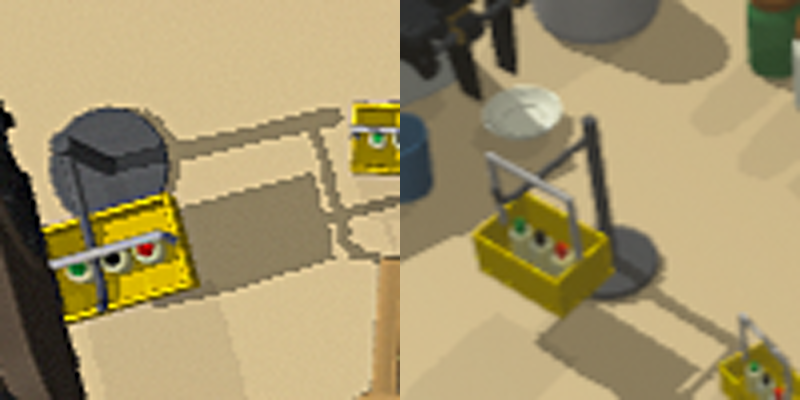

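The basket hangs upright on the rod, with its bar at (490,155)-(572,200) resting on the hook. Now the lid.

>>> {"api": "carry_out", "payload": {"motion": [[-12,-2,0,0,0.6],[-24,-4,0,0,0.6],[-30,-5,0,0,0.6],[-30,-5,0,0,0.6],[-30,-5,0,0,0.6],[-30,-5,0,0,0.6],[-30,-5,0,0,0.6],[-30,-5,0,0,0.6],[-30,-5,0,0,0.6],[-30,-5,0,0,0.6],[-30,-5,0,0,0.6],[-30,-5,0,0,0.6]]}}

```text
t: 18.9
eef_pos: [507.5, -78.5, 291.3]
tcp_rot: [-3.14, -0.001, 1.854]
ft_force: [0.7, 0.7, 0.1]
opening: 0.4
grip_force: 0.0
```

>>> {"api": "carry_out", "payload": {"motion": [[-30,-5,0,0,0.6],[-30,-5,0,0,0.6],[-30,-4,0,0,0.6],[-30,-2,0,0,0.6],[-24,0,0,0,0.6],[0,0,0,0,0.6],[0,0,0,0,0.6]]}}

```text
t: 19.6
eef_pos: [532.3, -219.7, 291.1]
tcp_rot: [-3.14, -0.002, 1.853]
ft_force: [-0.2, -0.2, -0.1]
opening: 0.4
grip_force: 0.0
```

```bash
python3 plan.py 530.4 -220.5 150.5 106.2 1
```

```text
19.6 [ 532.28321163 -219.73978475  291.11797655] [-1.79922202e+02 -9.28753204e-02  1.06158847e+02] 0.39972915972084483 [-0.51  0.36  1.59  0.    1.2  -0.79]
[-0.2, -2.0, 140.6, -0.04]
```

>>> {"api": "carry_out", "payload": {"motion": [[0,-2,15,0,0.6],[0,0,20,0,0.6],[0,0,20,0,0.6],[0,0,20,0,0.6],[0,0,20,0,0.6],[0,0,20,0,0.6],[0,0,15,0,0.6],[0,0,10,0,0.6],[0,0,0,0,0.6]]}}

```text
t: 20.5
eef_pos: [530.5, -219.1, 151.1]
tcp_rot: [-3.14, -0.002, 1.855]
ft_force: [0.7, -0.4, -0.6]
opening: 0.4
grip_force: 0.0
```

>>> {"api": "carry_out", "payload": {"motion": [[0,0,0,0,0.8],[0,0,0,0,1],[0,0,0,0,1],[0,0,0,0,1],[0,0,0,0,1],[0,0,0,0,1],[0,0,0,0,1],[0,0,0,0,1],[0,0,0,0,1],[0,0,0,0,1]]}}

```text
t: 21.5
eef_pos: [530.3, -220.2, 152.5]
tcp_rot: [-3.14, -0.0, 1.854]
ft_force: [-6.9, -2.8, 4.3]
opening: 0.097
grip_force: 30.0
```

Run:
```python
from cell import env
import numpy as np
s=env.state(); print(s["eef_pos"],s["opening"],s["grip_force"],s["ft_force"])
th0=np.arctan2(41,170); R=np.hypot(41,170)
x=lambda a:(-R*np.cos(th0+a),R*np.sin(th0+a))
for a in np.radians([0,5,10,15,20,25,30,35,40,45,46]): print(round(np.degrees(a)),"cum toolY,toolZ",round(x(a)[0]-x(0)[0],1),round(-(x(a)[1]-x(0)[1]),1))
```

```text
[ 530.31042433 -220.22288862  152.51484611] 0.09650838488048419 30.016865730285645 [-6.86283017 -2.77015978  4.34913278]
0 cum toolY,toolZ 0.0 -0.0
5 cum toolY,toolZ 4.2 -14.7
10 cum toolY,toolZ 9.7 -28.9
15 cum toolY,toolZ 16.4 -42.6
20 cum toolY,toolZ 24.3 -55.7
25 cum toolY,toolZ 33.3 -68.0
30 cum toolY,toolZ 43.3 -79.5
35 cum toolY,toolZ 54.3 -90.1
40 cum toolY,toolZ 66.1 -99.7
45 cum toolY,toolZ 78.8 -108.2
46 cum toolY,toolZ 81.4 -109.8
```

Bar gripped (opening 9 mm). I follow the arc slowly.

>>> {"api": "carry_out", "payload": {"motion": [[2,0,0,0,1]]}}

```text
t: 21.6
eef_pos: [530.3, -220.0, 152.6]
tcp_rot: [-3.141, 0.003, 1.855]
ft_force: [-4.5, -20.5, -0.1]
opening: 0.097
grip_force: 30.0
```

>>> {"api": "carry_out", "payload": {"motion": [[-2,2,-7.3,0,1],[0,2.2,-7.4,0,1],[0,2.6,-7.2,0,1],[0,2.9,-7,0,1],[0,3.2,-6.9,0,1],[0,3.5,-6.8,0,1],[0,0,0,0,1]]}}

```text
t: 22.3
eef_pos: [545.7, -215.6, 195.6]
tcp_rot: [-3.139, -0.0, 1.855]
ft_force: [-9.7, -4.0, 2.8]
opening: 0.1
grip_force: 30.0
```

>>> {"api": "carry_out", "payload": {"motion": [[0,3.9,-6.6,0,1],[0,4,-6.5,0,1],[0,4.4,-6.2,0,1],[0,4.6,-6.1,0,1],[0,4.9,-5.8,0,1],[0,5.1,-5.7,0,1],[0,0,0,0,1]]}}

```text
t: 23.0
eef_pos: [571.0, -208.0, 233.4]
tcp_rot: [-3.138, -0.0, 1.855]
ft_force: [-17.4, -1.5, 13.2]
opening: 0.1
grip_force: 30.0
```

>>> {"api": "carry_out", "payload": {"motion": [[0,5.4,-5.4,0,1],[0,5.6,-5.2,0,1],[0,5.8,-4.9,0,1],[0,6,-4.7,0,1],[0,6.3,-4.4,0,1],[0,6.4,-4.1,0,1],[0,0,0,0,1],[0,0,0,0,1],[0,0,0,0,1]]}}

```text
t: 23.9
eef_pos: [605.7, -198.0, 262.6]
tcp_rot: [-3.141, 0.001, 1.854]
ft_force: [-12.9, -0.6, 15.8]
opening: 0.095
grip_force: 30.1
```

Run:
```python
from h import *
s=env.state(); p=s["eef_pos"]; print(s["t"],p,s["opening"],s["grip_force"],s["ft_force"])
a=np.radians(16.2); d=p-np.array([530.3,-220.1,152.0]); y=d[0]*np.cos(a)+d[1]*np.sin(a); z=d[2]
print("arc y,z",y,z,"angle deg", np.degrees(np.arctan2(41+z,170-y)-np.arctan2(41,170)),"radius",np.hypot(41+z,170-y))
# lid front corners: green pixels extents expected vs closed
K=np.array([596.7,-201.2,0]);ex=np.array([np.cos(a),np.sin(a),0]);ey=np.array([-np.sin(a),np.cos(a),0])
g=cv2.inRange(cv2.cvtColor(C["side"]["color"],cv2.COLOR_RGB2HSV),(50,40,60),(85,140,255))
g=cv2.morphologyEx(g,cv2.MORPH_OPEN,np.ones((3,3)))
n,l,st,_=cv2.connectedComponentsWithStats(g[180:300,290:410]); i=1+st[1:,4].argmax(); pts=np.argwhere(l==i)[:,::-1]+[290,180]
print("green hull",cv2.approxPolyDP(cv2.convexHull(pts.astype(np.int32)),3,True)[:,0].tolist())
for th in(0,40,45,50):
    t=np.radians(th)
    print(th,[proj("side",K+101*ex+w*ey+[0,0,120.5]+r*(-np.cos(t)*ex+np.sin(t)*np.array([0,0,1]))).round().tolist() for r in(0,203) for w in(-112,112)])
```

```text
24.0 [ 605.63058026 -197.96825222  262.55928635] 0.09741679289785114 30.05172997713089 [-12.05984112   0.75422621  15.73852437]
arc y,z 78.51404134873889 110.55928635142533 angle deg 45.32404450730671 radius 177.03078237892302
green hull [[396, 235], [381, 237], [325, 205], [363, 215]]
0 [[398.0, 235.0], [342.0, 205.0], [366.0, 278.0], [308.0, 243.0]]
40 [[398.0, 235.0], [342.0, 205.0], [378.0, 243.0], [315.0, 208.0]]
45 [[398.0, 235.0], [342.0, 205.0], [381.0, 237.0], [318.0, 203.0]]
50 [[398.0, 235.0], [342.0, 205.0], [383.0, 232.0], [320.0, 198.0]]
```

The lid's front corner in the image, (381,237), matches the 45° prediction exactly, and the arm kinematics give 45.3°. I hand in.

```bash
python3 -c "
from cell import env
print(env.job_done())"
```

```text
the job is handed in; nothing more can be done
None
```

I hung the middle-sized basket upright on the hook, and the fingers were holding the lid at about 45° when I handed the job in at 24 s; no verdict came back.

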